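# Clamp the practice plate with the wing screw

## Robot

A 6-joint arm with a two-finger parallel gripper is mounted at the origin on the work surface. World frame = base frame: x ahead of the robot, y to its left, z up, the work surface at z = 0. Lengths are in m, angles in rad, forces in N, time in s.
With the tool pointing down it reaches from about 0.325 to 0.9 m from the base axis. Payload 6.1 kg.
Tool frame: the origin (TCP) lies midway between the tips of the shut fingers; the grasp point (between the pads) lies 19 mm behind it; x points along the fingers, y is the direction in which the jaws open and shut, and the axes are right-handed (so a half turn about x gives the same grasp; the last joint's range is limited). The gripper opens to 85 mm and grips with 20 to 120 N. Pads are 22 mm wide; open, the fingers measure 114 mm over their backs; the gripper's body (76 mm by 85 mm) begins 54 mm behind the grasp point. The pads swing forward as they close: fully open they stand 13 mm farther back than shut.
Start: joints at [1.089, 0.22, 1.526, -0, 1.395, -0.126], TCP at [0.218, 0.586, 0.231] pointing down, gripper open.
Joint ranges: [-2.98, 2.98], [-0.91, 2.08], [0.09, 2.57], [-1.24, 4.39], [0.2, 2.65], [-2.68, 2.68]. Speed limits (rad/s): [2.57, 2.57, 3.01, 3.14, 3.14, 3.14].

## Interface

Orientations are given as [roll, pitch, yaw] about the fixed x, y, z axes, in that order (R = Rz(yaw) Ry(pitch) Rx(roll)).
In Python, from plant import movep, move_l, set_joints, gripper_to, hold, inverse_kinematics, observe, get_image, get_calibration, Unreachable, job_done gives the robot as it stands. Calls block until the motion is done:
- movep(position, orientation): joint-space move of the TCP to a pose.
- move_l(position, feed=0.15, rotation=None, max_force=None): straight line of the TCP; rotation=None keeps the orientation; feed is the mean speed in m/s. With max_force (N) it stops when the force on the tool has changed by that much, and returns True; else False.
- set_joints(angles): joint-space move.
- gripper_to(opening, f_grip=None): finger opening in m; f_grip is the grip in N (None keeps the last); returns when the fingers have stopped.
- hold(seconds).
- inverse_kinematics(position, orientation): joint angles nearest the present ones, or None.
- observe(): the state.
- get_image(name): name is "scene" or "side" or "wrist"; returns (picture, depth): 420x560x3 uint8, red, green, blue; 420x560 float32, m along the optical axis (not along the pixel's ray), 0 where there is no reading.
- get_calibration(name): a dict with "intrinsics" (3x3 intrinsics, pixels), "world_from_camera" (4x4, takes a point from camera to world coordinates). Camera axes: x right, y down, z forward; pixel columns grow to the right and rows downward; lengths in m; the calibration is good to about 2 mm. A picture is of the moment at which its call begins: read the wrist's pose just before it. get_calibration takes no time and is no camera call; for the wrist camera it gives the pose at the moment of the call.
A pose or a line that the arm cannot do raises Unreachable and nothing moves.
- job_done(): hands the job in, once; it reports no verdict.
The state is a dict: "time_s": time; "q": joint angles; "joint_velocities": joint speeds; "joint_torque": joint torques, N m; "eef_pos": TCP position; "tcp_rot": TCP orientation; "ft_force": force on the tool from outside, world axes, zero at the start; "torque": the same for the moment, N m; "opening": finger opening in m.
Only numpy, scipy, OpenCV 4.12 (cv2) and the standard library are available. Lean on these libraries where they do the work, as an engineer would, in place of code of your own. Each camera call takes 0.05 s, during which the arm holds its last target.

## Task

With the gripper's fingertips only, push the black plate towards the clamp until its near edge sits flush against the clamp's fence block, then run the clamp's loose wing screw down clockwise (seen from above) by stroke after stroke of a fingertip against its wings, until the pad bears on the plate and the screw will turn no further. Do not pinch or lift anything, do not force the screw once it is snug, and leave everything else on the table where it is.

Things in the scene. Friction and masses are not known exactly. Their poses are not given: they have to be found in the camera images.
- clamp: The hold-down clamp, fixed to the table: fence block, post, and a grey steel arm 22 mm wide that reaches from the post to the screw axis, 45 to 63 mm above the table. Origin on the table straight below the vertical screw axis; x points from the fence out over the plate (roughly away from the robot), z up.
- fence (a point): Middle of the top edge of the fence's flat face, 30 mm above the table, at x = -30 mm in the clamp's frame. The aluminium fence block is 120 mm wide (along y, centred), 30 mm high and reaches 50 mm back from this face, towards the robot. The face is the stop for the plate.
- post (a point): Top centre of the round steel post on the fence block: 16 mm diameter, at x = -50 mm, y = 0 in the clamp's frame, top 125 mm above the table, higher than the wings. Its surface is 42 mm from the screw axis; the wings pass it with 7 mm to spare.
- wings (a point): Steel wing screw: middle of the top of the wings, on the screw axis, 102 mm above the table at joint value 0 and 1 mm lower per rad. Two opposite flat wings along this point's x axis reach 35 mm from the axis, 6 mm thick, 22 mm tall (down from this point), hub 18 mm in diameter. Loose: 1 to 2 N of push at the wings turns it, and it stays where left. The wings stay clear above the arm.
- wing_screw (a joint): Angle of the wing screw in rad, growing as it turns clockwise seen from above. At 0 the wings lie along the clamp's x axis; so their angle in the clamp's frame, counter-clockwise from above, is minus this value. It starts between 1.5 and 6. The pad comes down 1 mm per rad, meets the plate's top at 12.0, and turning ends at a hard stop at 12.6.
- pad: The round white plastic pad at the screw's lower end, 28 mm across, 6 mm thick; origin at the centre of its underside. It moves straight up and down on the screw axis with the screw, underside 24 mm above the table at joint value 0.
- plate: The loose black plastic practice plate, 120 mm (its x) by 180 mm (its y), 12 mm thick, 0.3 to 0.65 kg, lying flat, with a rectangular opening right through it from x = -15 to 35 mm, y = -45 to 45 mm. Origin at the centre of its underside; its -x long edge faces the clamp's fence, 25 to 55 mm off at the start and up to 7 degrees askew.
- plate_edge (a point): Middle of the plate's near long edge (the one facing the fence), on its top face: 60 mm from the plate's centre, 12 mm above the table. Flush, it lies at x = -30 mm in the clamp's frame.
- bowl: Bystander: steel bowl, 110 mm across, 50 mm high, beside the plate. Origin at the centre of its underside.
- jar: Bystander: white jar, 48 mm across, 55 mm high, on the other side of the plate. Origin at the centre of its underside.
- vial: Bystander: amber bottle, 40 mm across, 85 mm high, beside the clamp. Origin at the centre of its underside.
- needle_strip: Bystander: white strip with blue bars, 130 by 30 by 10 mm, beyond the plate's far edge, lying along it. Origin at the centre of its underside, x along its length.
- tweezers: Bystander: steel tweezers, 126 mm long, 6 mm high, beside the clamp. Origin at the middle, x along the length.
- scissors: Bystander: small scissors with brass finger rings, 105 mm long, 6 mm high, beyond the bowl. Origin at the pivot, x towards the points.
Mind the look-alikes: they are no part of the job. Of the things that look like the plate, the smaller one is meant.

How it is judged:
By the outcome, as a careful person would: the job done as asked, in the order asked, and still so for the second after the job is handed in, with the robot touching nothing.
It also fails if it takes over 64 s, if anything falls off the work surface, if the arm or the gripper's body presses on something with over 40 N, if the wrist force passes 120 N, or if a joint passes its speed limit or range.

## Working session

There is one attempt and no reset: what is moved stays moved. The work goes in short steps, each a Python script; the robot and the scene stay as the last script left them, time stands still between calls to the robot, and variables do not carry over. Pictures are saved under pics/ and viewed, and the job is handed in when it is done.

```bash
ls; mkdir -p pics; python3 - <<'E'
from plant import *
import cv2,numpy as np
for n in("scene","side","wrist"):
    c=get_calibration(n);im,d=get_image(n)
    cv2.imwrite(f"pics/{n}0.png",im[:,:,::-1]);np.savez(f"{n}0.npz",im=im,d=d,K=c["intrinsics"],T=c["world_from_camera"])
    print(n,np.round(c["intrinsics"],1).tolist(),np.round(c["world_from_camera"],3).tolist())
o=observe();print(o)
E
```

```text
pics
scene [[479.1, 0.0, 272.5], [0.0, 479.1, 211.6], [0.0, 0.0, 1.0]] [[0.628, 0.524, -0.575, 1.151], [0.778, -0.405, 0.481, -0.415], [0.019, -0.749, -0.662, 0.785], [0.0, 0.0, 0.0, 1.0]]
side [[492.5, 0.0, 275.7], [0.0, 492.5, 209.6], [0.0, 0.0, 1.0]] [[0.983, -0.127, 0.131, 0.411], [-0.181, -0.594, 0.784, -0.964], [-0.022, -0.795, -0.607, 0.862], [0.0, 0.0, 0.0, 1.0]]
wrist [[349.9, 0.0, 281.5], [0.0, 349.9, 205.6], [0.0, 0.0, 1.0]] [[0.349, 0.902, 0.254, 0.152], [0.937, -0.335, -0.097, 0.611], [-0.002, 0.272, -0.962, 0.372], [0.0, 0.0, 0.0, 1.0]]
{'time_s': 0.15, 'q': array([ 1.08894243e+00,  2.21057270e-01,  1.52741335e+00, -3.61663783e-05,
        1.39472407e+00, -1.26116506e-01]), 'joint_velocities': array([ 0.00145241, -0.00143893, -0.00230129, -0.00053233,  0.00219612,
        0.00074829]), 'joint_torque': array([ 6.01627198e-04, -4.97480822e+01, -3.89906108e+01, -3.22084315e-04,
        7.04036298e-03,  2.45243723e-05]), 'eef_pos': array([0.21746426, 0.58540779, 0.23040851]), 'tcp_rot': array([-1.6746967 ,  1.56919389, -2.03042773]), 'ft_force': array([-0.51837453, -0.44187825,  0.53330795]), 'torque': array([-0.02508069,  0.0002738 , -0.02151647]), 'opening': 0.08552895909182125}
```

View pics/scene0.png

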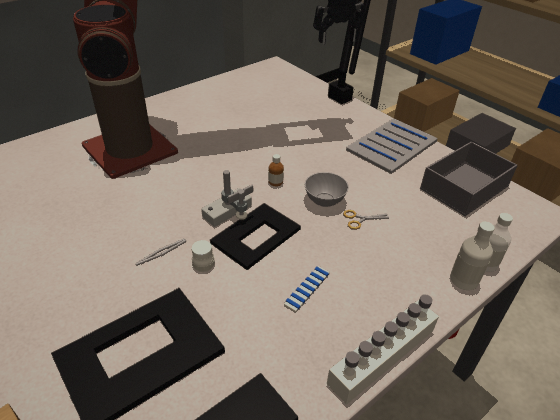

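View pics/side0.png

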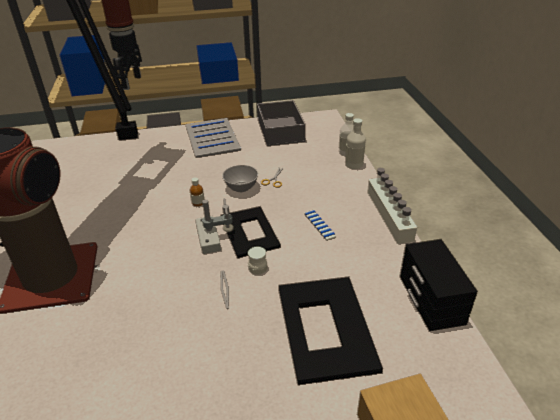

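View pics/wrist0.png

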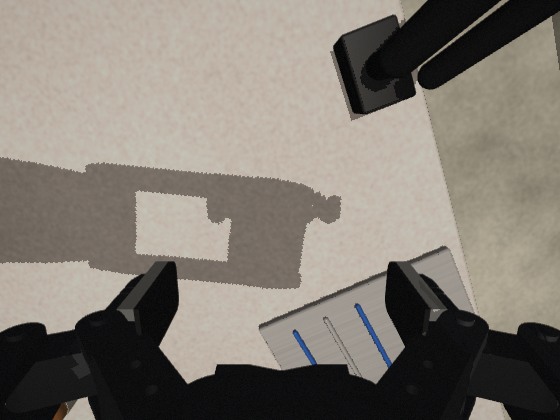

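Candidates for the plate: the small black frame at scene (256,235) / side (252,231), the big black frame at scene (138,355) / side (328,328), and the black box at scene (245,405). I choose the smaller frame, next to the clamp. Next come a close crop and a top-down reconstruction.

```bash
cat > rec.py <<'E'
import numpy as np,cv2
def pts(f):
    z=np.load(f);d=z["d"];K=z["K"];T=z["T"];v,u=np.nonzero(d>0);dd=d[v,u]
    P=np.c_[(u-K[0,2])/K[0,0]*dd,(v-K[1,2])/K[1,1]*dd,dd]@T[:3,:3].T+T[:3,3]
    return P,z["im"][v,u]
E
python3 - <<'E'
from rec import *
import cv2
# ortho 0.3..0.8 x, -0.3..0.3 y  1mm/px
vis=[]
for n in("scene","side"):
    P,C=pts(n+"0.npz")
    t=P[(P[:,0]>.3)&(P[:,0]<.9)&(abs(P[:,1])<.35)&(abs(P[:,2])<.004)];print(n,"table z",np.median(t[:,2]))
    im=np.zeros((600,600,3),np.uint8)
    o=np.argsort(P[:,2]);P=P[o];C=C[o]
    r=((0.95-P[:,0])*1000).astype(int);c=((0.3-P[:,1])*1000).astype(int)
    m=(r>=0)&(r<600)&(c>=0)&(c<600)
    for dr in(0,1):
        for dc in (0,1):
            im[np.clip(r[m]+dr,0,599),np.clip(c[m]+dc,0,599)]=C[m]
    cv2.imwrite(f"pics/ortho_{n}.png",im[:,:,::-1])
    i=np.load(n+"0.npz")["im"][140:280,170:350] if n=="scene" else np.load(n+"0.npz")["im"][160:290,170:350]
    vis.append(cv2.resize(i,(720,540),interpolation=cv2.INTER_CUBIC))
    cv2.imwrite(f"pics/crop_{n}.png",vis[-1][:,:,::-1])
E
```

```text
scene table z -0.0002856030676647858
side table z -0.0004600301287773223
```

View pics/ortho_scene.png

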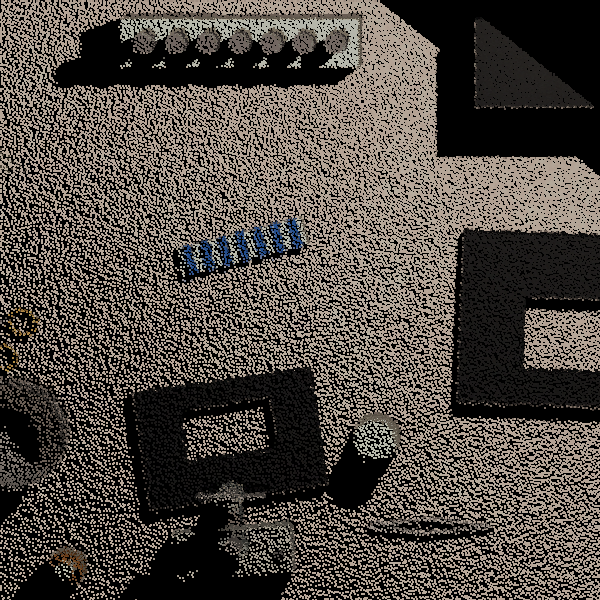

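View pics/ortho_side.png

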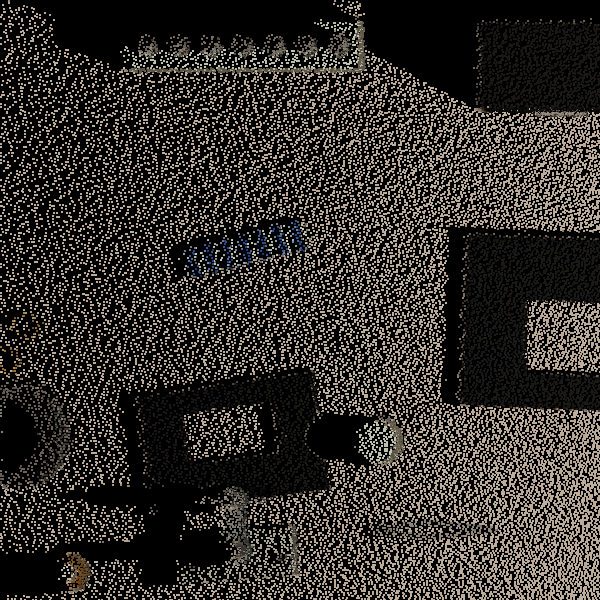

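View pics/crop_scene.png

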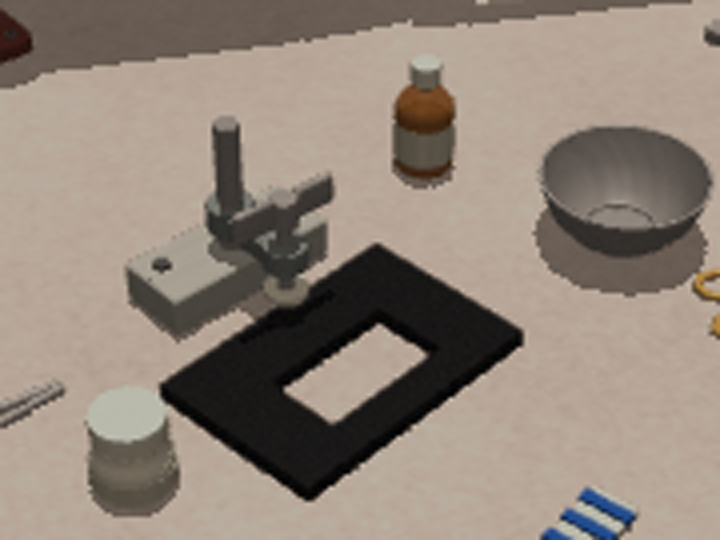

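View pics/crop_side.png

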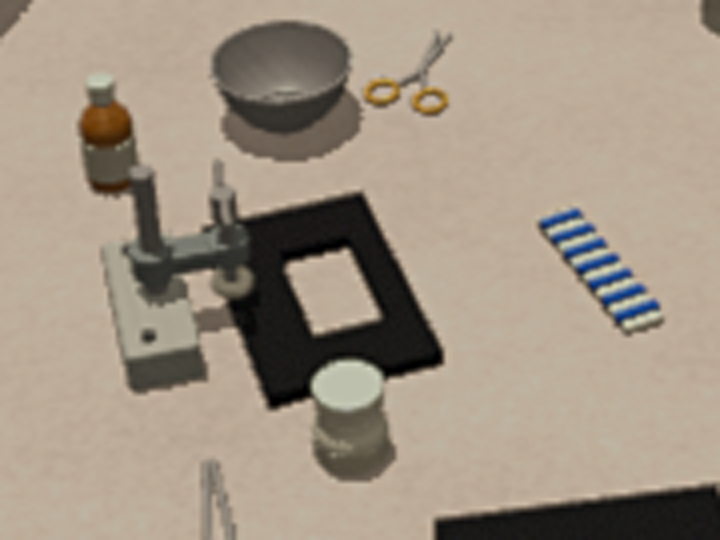

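```bash
cat > h.py <<'E'
from plant import *
import numpy as np,cv2
from math import pi
def D(psi): return [0,pi/2,psi]
def snap(n,tag):
    c=get_calibration(n);im,d=get_image(n)
    cv2.imwrite(f"pics/{tag}.png",im[:,:,::-1]);np.savez(f"{tag}.npz",im=im,d=d,K=c["intrinsics"],T=c["world_from_camera"])
def st():
    o=observe();print("t",round(o["time_s"],2),"tcp",np.round(o["eef_pos"],4),"f",np.round(o["ft_force"],1),"op",round(o["opening"],4));return o
E
python3 - <<'E'
from h import *
movep([0.47,0.06,0.36],D(0));hold(.2);st();snap("wrist","w1");st()
E
```

```text
t 2.49 tcp [0.47   0.0605 0.3598] f [-0.7 -0.2 -0.9] op 0.0852
t 2.54 tcp [0.47   0.0604 0.3598] f [ 0.3  0.1 -0.3] op 0.0858
```

View pics/w1.png

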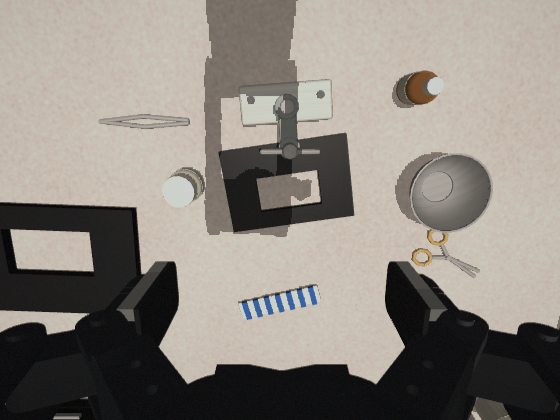

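The overhead view shows the clamp at (287,110), the screw's wings from (262,152) to (318,152), the small plate centred near (287,182) and the jar at (183,187). The vial is at (425,87) and the bowl at (450,190). Next I measure from the depth image.

```bash
cat > meas.py <<'E'
from rec import *
def rect(Q):
    r=cv2.minAreaRect((Q[:,:2]*1000).astype(np.float32));b=cv2.boxPoints(r);return r,b
def meas(f):
    P,C=pts(f);g=C.astype(int).sum(1)
    m=(P[:,0]>.3)&(P[:,0]<.75)&(P[:,1]>-.06)&(P[:,1]<.2)
    P=P[m];g=g[m];z=P[:,2];out={}
    out["table"]=np.median(z[abs(z)<.004])
    F=P[(abs(z-.03)<.004)&(P[:,0]<.47)&(g>200)];out["fence"]=rect(F)
    pl=P[(abs(z-.012)<.004)&(g<130)];out["plate"]=rect(pl);
    for a,b,n in((.112,.13,"post"),(.07,.106,"wing")):
        Q=P[(z>a)&(z<b)];out[n]=(len(Q),Q.mean(0) if len(Q) else 0,Q);
    return out
E
python3 - <<'E'
from meas import *
o=meas("w1.npz");print("table",o["table"])
for k in("fence","plate"):print(k,np.round(o[k][0][0],1),np.round(o[k][0][1],1),round(o[k][0][2],2));print(np.round(o[k][1],1).tolist())
print("post",o["post"][:2])
W=o["wing"][2];h=np.histogram(W[:,2],12);print(h);
Q=W[W[:,2]>.088];print(len(Q),rect(Q), np.percentile(Q[:,2],[50,90]))
P,C=pts("w1.npz")
for n,(x,y) in dict(jar=(.52,-.085),bowl=(.52,.3),vial=(.37,.24)).items():
    Q=P[(P[:,2]>.03)&(np.hypot(P[:,0]-x,P[:,1]-y)<.06)]; print(n,Q.min(0),Q.max(0))
E
```

```text
table -0.0009362443317433855
fence [407.   67.8] [ 75.3 119.8] 4.2
[[365.1000061035156, 124.80000305175781], [373.79998779296875, 5.300000190734863], [449.0, 10.800000190734863], [440.20001220703125, 130.3000030517578]]
plate [568.   56.8] [237.  135.3] 8.58
[[440.70001220703125, 106.0], [460.8999938964844, -27.799999237060547], [695.2000122070312, 7.599999904632568], [675.0, 141.39999389648438]]
post (181, array([0.39920749, 0.06714868, 0.12370562]))
(array([  4,  33,   8,   3,   5,   4,  19,  22,   9, 107, 206,  92]), array([0.0783445 , 0.08022019, 0.08209588, 0.08397157, 0.08584726,
       0.08772295, 0.08959864, 0.09147433, 0.09335002, 0.09522571,
       0.0971014 , 0.09897709, 0.10085278]))
458 (((448.7127380371094, 71.19961547851562), (16.708757400512695, 69.23928833007812), 5.239553928375244), array([[437.2318 , 104.91168],
       [443.55475,  35.9617 ],
       [460.19366,  37.48755],
       [453.87073, 106.43753]], dtype=float32)) [0.09772835 0.09955347]
jar [ 0.48570836 -0.09637572  0.03002565] [ 0.52747149 -0.05337262  0.05704252]
bowl [0.4600299  0.24125343 0.03004807] [0.56577419 0.34128866 0.05126709]
vial [0.35723531 0.21461109 0.03001208] [0.3965884  0.25162934 0.08663604]
```

```bash
cat >> meas.py <<'E'
def clampfit(f):
    P,C=pts(f);g=C.astype(int).sum(1);z=P[:,2]
    F=P[(abs(z-.0292)<.003)&(P[:,0]<.428)&(P[:,0]>.35)&(abs(P[:,1]-.068)<.075)]
    return rect(F)
def platefit(f,xm=.62):
    P,C=pts(f);g=C.astype(int).sum(1);z=P[:,2]
    m=(abs(z-.0112)<.003)&(g<140)&(P[:,0]>.4)&(P[:,0]<xm)&(P[:,1]>-.06)&(P[:,1]<.2)
    return rect(P[m]),P[m]
E
python3 - <<'E'
from meas import *
for n in("w1","scene0"):
    r,b=clampfit(n+".npz");print(n,"fence",r);print(b.tolist())
    (r,b),Q=platefit(n+".npz");print("plate",r);print(b.tolist())
o=meas("w1.npz");W=o["wing"][2];A=np.array([.449,.071])
Q=W[(W[:,2]>.09)&(np.hypot(*(W[:,:2]-A).T)>.013)];print(np.percentile(Q[:,2],[10,25,50,75,90]))
Pp=o["post"][2][:,2];print(np.percentile(Pp,[10,50,90]))
u,s,vt=np.linalg.svd(Q[:,:2]-Q[:,:2].mean(0));print("wing dir deg",np.degrees(np.arctan2(vt[0,1],vt[0,0])))
E
```

```text
w1 fence ((394.3079528808594, 66.80013275146484), (49.84931945800781, 119.72837829589844), 4.204722881317139)
[[365.0611267089844, 124.67570495605469], [373.8396301269531, 5.269586563110352], [423.5547790527344, 8.924560546875], [414.7762756347656, 128.33067321777344]]
plate ((506.48577880859375, 68.94947814941406), (120.23531341552734, 177.66539001464844), 8.579068183898926)
[[433.78924560546875, 147.82022094726562], [460.29229736328125, -27.85726547241211], [579.1823120117188, -9.9212646484375], [552.6792602539062, 165.7562255859375]]
scene0 fence ((399.5558166503906, 66.56037902832031), (52.63125228881836, 122.21541595458984), 4.178668975830078)
[[368.857421875, 125.58810424804688], [377.76287841796875, 3.6975743770599365], [430.25421142578125, 7.53265380859375], [421.3487548828125, 129.42318725585938]]
plate ((511.4945068359375, 70.11554718017578), (122.22750854492188, 181.6103057861328), 8.064095497131348)
[[438.246826171875, 151.44970703125], [463.7232666015625, -28.364788055419922], [584.7421875, -11.218612670898438], [559.2657470703125, 168.59588623046875]]
[0.09233638 0.09749809 0.09841706 0.0992302  0.09989858]
[0.12274127 0.12364359 0.1248787 ]
wing dir deg 90.1003966448652
```

```bash
cat >> h.py <<'E'
YAW=np.radians(4.2);AX=np.array([.4492,.0708])
U=np.array([np.cos(YAW),np.sin(YAW)]);V=np.array([-U[1],U[0]])
def cw(x,y,z): # clamp mm -> world
    p=AX+(x*U+y*V)/1000;return [p[0],p[1],z/1000]
def wc(p):
    d=(np.array(p[:2])-AX)*1000;return np.round([d@U,d@V],1)
E
python3 - <<'E'
from h import *
movep(cw(158,-3,60),D(YAW));hold(.1);print(move_l(cw(158,-3,-14),.04,max_force=4));o=st();print(wc(o["eef_pos"]))
z=o["eef_pos"][2]*1000
move_l(cw(158,-3,z+3.5),.05);st();snap("wrist","w2");snap("side","s2")
E
```

```text
True
t 5.62 tcp [ 0.6069  0.0794 -0.0131] f [-0.8 -0.4  5.5] op 0.085
[157.9  -3. ]
t 5.87 tcp [ 0.6073  0.0794 -0.0093] f [0.4 1.1 0.6] op 0.0853
```

View pics/w2.png

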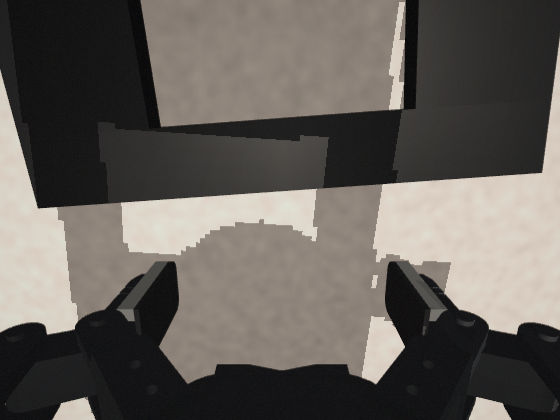

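View pics/s2.png

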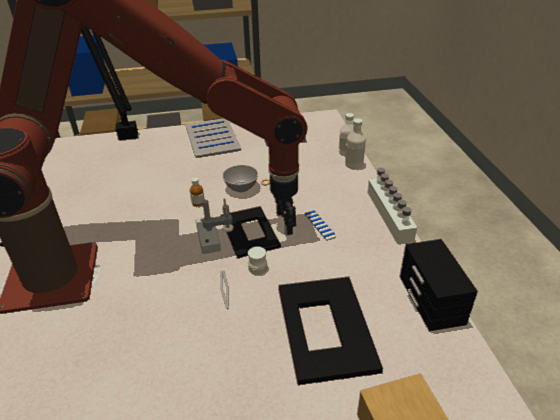

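The tips (at (150,300) and (410,300)) sit about 4 mm above the table, facing the far edge of the small plate, with nothing in between. I push now.

```bash
python3 - <<'E'
from h import *
z=-9.3
print(move_l(cw(112,-3,z),.04,max_force=15));o=st();print(wc(o["eef_pos"]))
print(move_l(cw(94,-3,z),.02,max_force=10));o=st();print(wc(o["eef_pos"]))
snap("wrist","w3")
E
```

```text
False
t 7.27 tcp [ 0.561   0.0761 -0.0093] f [0.8 0.2 0.1] op 0.0855
[111.9  -2.9]
True
t 7.88 tcp [ 0.5513  0.0752 -0.0088] f [1.6 0.6 1.3] op 0.0855
[102.1  -3. ]
```

View pics/w3.png

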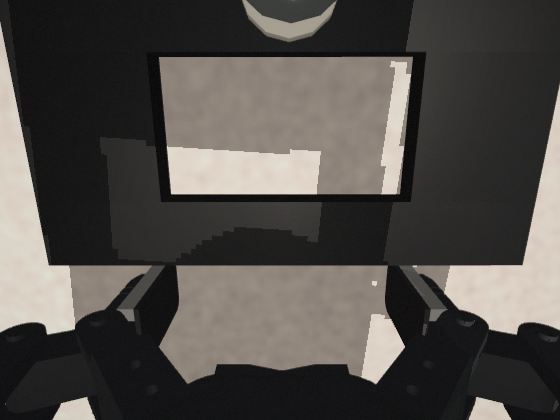

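The plate is square to the fingers and stopped where flush is expected. I give it one more nudge to confirm the seat, then back off and check.

```bash
python3 - <<'E'
from h import *
z=-9.0
print(move_l(cw(95,-3,z),.02,max_force=14));o=st();print(wc(o["eef_pos"]))
move_l(cw(125,-3,z),.1);move_l(cw(125,-3,120),.2)
movep([0.47,0.06,0.36],D(0));hold(.15);st();snap("wrist","w4");st()
E
python3 - <<'E'
from meas import *
from h import wc
(r,b),Q=platefit("w4.npz");print("plate",r,wc(np.array(r[0])/1000));
for p in b:print(wc(p/1000))
print(clampfit("w4.npz")[0])
z=np.load("w4.npz");im=z["im"][60:260,190:390];cv2.imwrite("pics/w4c.png",cv2.resize(im,(600,600),interpolation=cv2.INTER_CUBIC)[:,:,::-1])
E
```

```text
True
t 8.23 tcp [ 0.5515  0.0752 -0.0075] f [ 1.2 -0.1  2.2] op 0.0856
[102.3  -3.1]
t 10.57 tcp [0.4698 0.06   0.3577] f [-0.3  0.3  0.1] op 0.0852
t 10.62 tcp [0.4698 0.06   0.3579] f [ 0.  -0.7 -0.2] op 0.0852
plate ((479.48760986328125, 71.22003173828125), (118.51760864257812, 177.36814880371094), 4.461187362670898) [30.2 -1.8]
[-29.4  86.6]
[-28.6 -90.8]
[ 89.9 -90.2]
[89.1 87.2]
((394.2933044433594, 66.86965942382812), (49.86901092529297, 119.73703002929688), 4.258881568908691)
```

View pics/w4c.png

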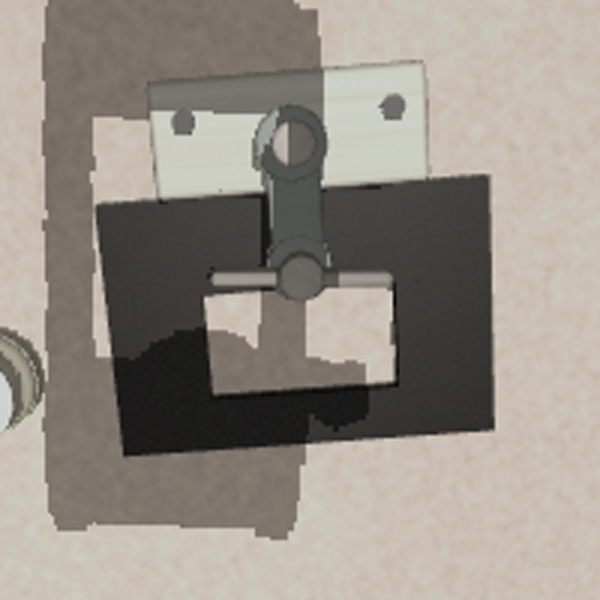

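The plate is flush: the fit puts its centre at clamp x = 30.2 mm, skew about 0.2°, and the push ended firmly twice at the same spot. The wings run horizontally in the crop from (212,280) to (392,280), which is about 86° in the clamp's frame. Next I check IK for the stroke path.

```bash
python3 - <<'E'
from h import *
o=observe();print(np.round(o["q"],2))
for th in (100,86,60,30,0,-30,-60,-90,-110):
    t=np.radians(th);r=np.array([np.cos(t),np.sin(t)]);n=np.array([-r[1],r[0]])
    p=26*r+18*n
    q=inverse_kinematics(cw(p[0],p[1],84),D(YAW+t));print(th,np.round(p,1),None if q is None else np.round(q,2))
gripper_to(0.0,20);st();snap("wrist","w5");st()
E
```

```text
[-0.04 -0.2   1.72  0.    1.63 -1.61]
100 [-22.2  22.5] None
86 [-16.1  27.2] None
60 [-2.6 31.5] [ 0.05 -0.02  2.08  0.    1.08 -2.64]
30 [13.5 28.6] [ 0.05  0.02  2.05  0.    1.08 -2.12]
0 [26. 18.] [ 0.03  0.04  2.02 -0.    1.08 -1.62]
-30 [31.5  2.6] [-0.01  0.05  2.01 -0.    1.08 -1.13]
-60 [ 28.6 -13.5] [-0.04  0.04  2.02 -0.    1.08 -0.64]
-90 [ 18. -26.] [-0.07  0.02  2.05 -0.    1.08 -0.14]
-110 [  8.  -30.6] [-0.08 -0.01  2.07 -0.    1.08  0.19]
t 11.39 tcp [0.47 0.06 0.36] f [ 0.6  0.4 -0.2] op -0.0001
t 11.44 tcp [0.47   0.06   0.3601] f [-0.7 -0.4 -0. ] op -0.0002
```

View pics/w5.png

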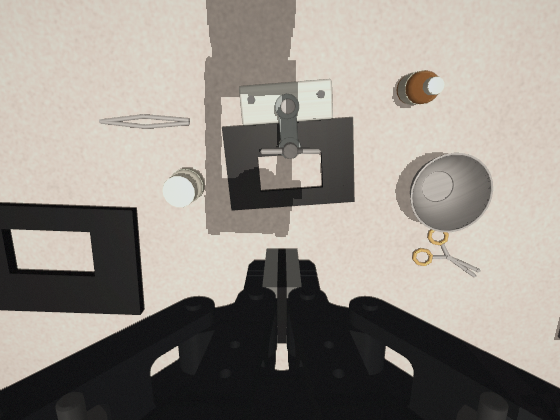

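```bash
cat >> h.py <<'E'
R=24
def fp(th,off,z):
    t=np.radians(th);r=np.array([np.cos(t),np.sin(t)]);n=np.array([-r[1],r[0]])
    p=R*r+off*n;return cw(p[0],p[1],z),D(YAW+t-pi/2)
def stroke(t0,t1,z,step=20,feed=.035,mf=12,off=14,gap=6,log=True):
    p,r=fp(t0,off+gap,118);movep(p,r)
    p,r=fp(t0,off+gap,z);hit=move_l(p,.1,r,max_force=8)
    if hit: print("hit on descent");st();return None
    n=int(np.ceil(abs(t1-t0)/step));
    for k in range(0,n+1):
        th=t0+(t1-t0)*k/n
        p,r=fp(th,off,z);hit=move_l(p,feed,r,max_force=mf)
        if log:
            o=observe();f=o["ft_force"];d=wc(o["eef_pos"])
            print(round(th),hit,d,"f",np.round(f,1),round(o["time_s"],2))
        if hit:return th
    return t1
def up(z=118):
    o=observe();move_l([*o["eef_pos"][:2],z/1000],.15)
E
python3 - <<'E'
from h import *
stroke(86,-100,84);snap("side","s6");up();st();snap("wrist","w6");snap("scene","c6")
z=np.load("w6.npz")["im"]
a=np.load("c6.npz")["im"][150:270,180:320];cv2.imwrite("pics/c6c.png",cv2.resize(a,(700,600),interpolation=cv2.INTER_CUBIC)[:,:,::-1])
a=np.load("s6.npz")["im"][160:270,170:300];cv2.imwrite("pics/s6c.png",cv2.resize(a,(700,600),interpolation=cv2.INTER_CUBIC)[:,:,::-1])
E
```

```text
86 False [-11.6  24.9] f [-0.   0.1 -0.4] 13.23
67 False [-3.8 27.6] f [0.8 0.3 0.2] 13.71
49 False [ 5.2 27.3] f [0.2 1.4 0.2] 14.18
30 False [13.6 24.1] f [-0.2  0.8  0.4] 14.66
12 False [20.7 18.5] f [-0.4  0.6  0.5] 15.13
-7 False [25.6 11. ] f [-0.1  0.1 -0.2] 15.61
-26 False [27.7  2.3] f [ 1.3  0.7 -0.4] 16.08
-44 False [26.9 -6.6] f [ 0.6 -0.4  0.1] 16.56
-63 False [ 23.4 -14.8] f [ 0.5  0.6 -0.7] 17.03
-81 False [ 17.6 -21.5] f [ 0.8  0.6 -2. ] 17.51
-100 False [  9.8 -26.1] f [ 1.4 -1.3 -0.9] 17.98
t 18.41 tcp [0.4613 0.0455 0.1183] f [ 0.3 -0.3 -0.4] op -0.0
```

View pics/s6c.png

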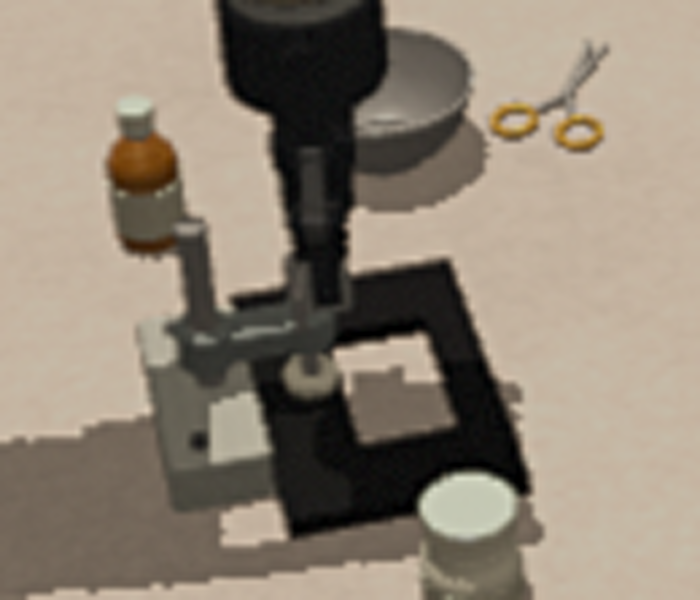

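View pics/w6.png

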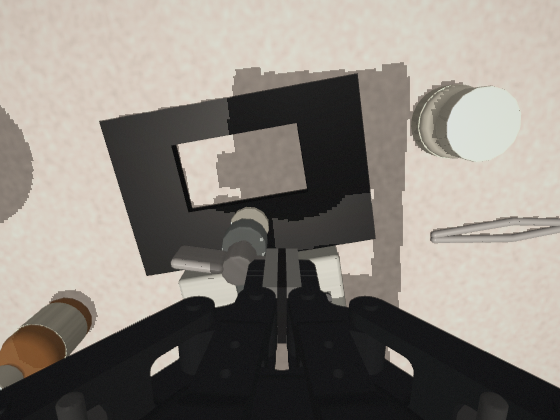

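View pics/c6c.png

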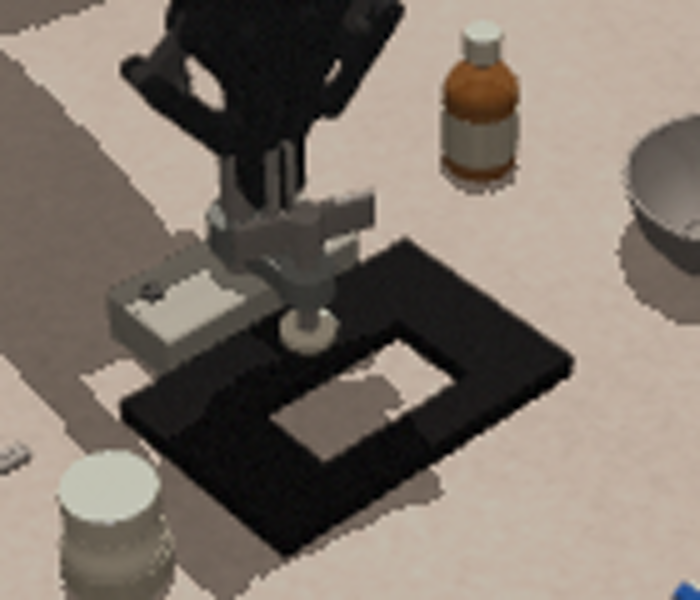

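```bash
python3 - <<'E'
from rec import *
from h import wc
z=np.load("w6.npz");d=z["d"];K=z["K"];T=z["T"]
for (u0,u1,v0,v1) in ((168,222,240,280),):
    v,u=np.mgrid[v0:v1,u0:u1];v=v.ravel();u=u.ravel();dd=d[v,u]
    P=np.c_[(u-K[0,2])/K[0,0]*dd,(v-K[1,2])/K[1,1]*dd,dd]@T[:3,:3].T+T[:3,3]
    Q=P[(P[:,2]>.088)&(P[:,2]<.11)];c=np.array([wc(p) for p in Q])
    print(len(Q),np.percentile(Q[:,2],[10,50,90]),c.min(0),c.max(0))
    rr=np.hypot(*c.T);print(np.degrees(np.arctan2(c[rr>25,1].mean(),c[rr>25,0].mean())))
E
```

```text
754 [0.08994061 0.09480428 0.09616439] [0.3 7.4] [13.3 32.6]
68.89782119744136
```

The screw turned cleanly with under 2 N. The other wing now points at about 70°, with its top near z = 97 mm, which makes the joint about 5.1 rad. Two more half-turns follow at a lower tip height.

```bash
python3 - <<'E'
from h import *
stroke(78,-100,80);up()
snap("wrist","w7")
E
cat > wing.py <<'E'
from rec import *
from h import wc
def wing(f,zlo,box=(150,228,235,290)):
    z=np.load(f);d=z["d"];K=z["K"];T=z["T"];u0,u1,v0,v1=box
    v,u=np.mgrid[v0:v1,u0:u1];v=v.ravel();u=u.ravel();dd=d[v,u]
    P=np.c_[(u-K[0,2])/K[0,0]*dd,(v-K[1,2])/K[1,1]*dd,dd]@T[:3,:3].T+T[:3,3]
    Q=P[(P[:,2]>zlo)&(P[:,2]<.11)];c=np.array([wc(p) for p in Q]);rr=np.hypot(*c.T)
    print(len(Q),np.percentile(Q[:,2],[10,50,90]),np.degrees(np.arctan2(c[rr>25,1].mean(),c[rr>25,0].mean())))
E
python3 -c "
from wing import *
wing('w7.npz',.084)"
```

```text
78 False [-8.  26.3] f [-0.4  0.2  0.6] 21.9
58 False [ 0.5 27.8] f [-0.7 -1.5 -0.3] 22.39
38 False [10.  25.9] f [ 0.8  1.3 -0.2] 22.88
19 False [18.2 20.9] f [-0.2  0.6 -0.2] 23.38
-1 False [24.3 13.5] f [-0.4  0.1  0.1] 23.87
-21 False [27.4  4.5] f [0.3 0.1 0.2] 24.36
-41 False [27.3 -5. ] f [ 0.1 -0.3 -0.6] 24.85
-60 False [ 24.  -13.8] f [ 0.7  0.3 -0.6] 25.34
-80 False [ 18.1 -21.2] f [ 1.7  1.6 -0.1] 25.83
-100 False [  9.8 -26.1] f [ 0.6  0.5 -0.6] 26.32
858 [0.08627939 0.09125049 0.09291419] 68.75930070086518
```

View pics/w7.png

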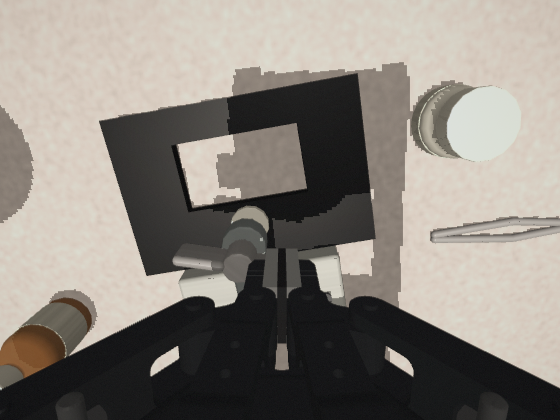

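The wings turned a half-turn again and their top dropped 3.2 mm. I take the next stroke with a tighter force guard.

```bash
python3 - <<'E'
from h import *
stroke(78,-100,77,mf=8);up();snap("side","s8");snap("wrist","w8")
a=np.load("s8.npz")["im"][160:270,170:300];cv2.imwrite("pics/s8c.png",cv2.resize(a,(700,600),interpolation=cv2.INTER_CUBIC)[:,:,::-1])
E
python3 -c "
from wing import *
wing('w8.npz',.081)"
```

```text
78 False [-7.9 26.3] f [-1.   0.7 -0.4] 30.19
58 False [ 0.6 27.8] f [-0.4  0.4 -1.1] 30.68
38 False [10.  25.9] f [-0.1 -0.3 -0.2] 31.18
19 False [18.2 20.9] f [ 0.7  0.8 -1.2] 31.67
-1 False [24.3 13.5] f [-0.   0.  -0.4] 32.16
-21 False [27.4  4.5] f [ 0.2  0.4 -1.2] 32.65
-41 False [27.3 -5. ] f [ 1.6  0.  -0.9] 33.14
-60 False [ 24.  -13.8] f [ 1.   2.  -0.7] 33.63
-80 False [ 18.1 -21.2] f [ 2.   1.7 -0.7] 34.12
-100 False [  9.8 -26.1] f [ 1.7  0.9 -0.2] 34.62
822 [0.08306956 0.08820227 0.08981665] 69.2895183863006
```

View pics/s8c.png

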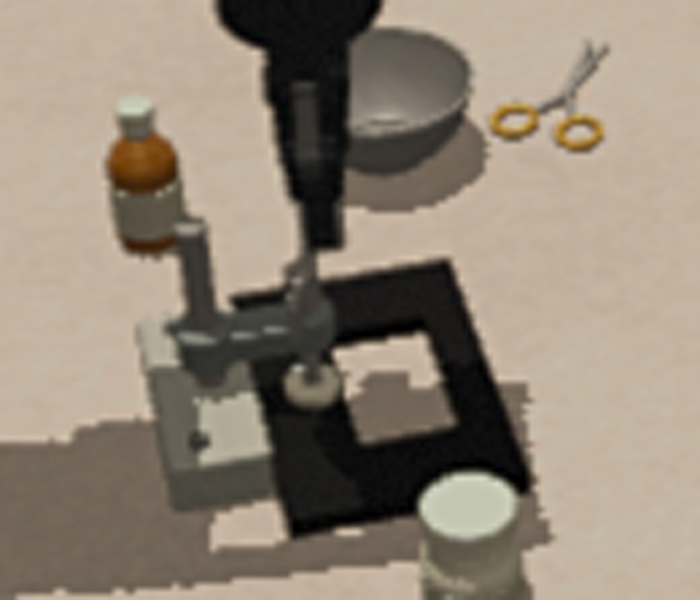

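The joint is now about 11.34 by wing angle, so contact is expected at a wing angle of about 32° and the hard stop near -2°. For the last stroke I use fine steps, watching the tangential force.

```bash
cat >> h.py <<'E'
def ftan(th):
    fs=[];
    for _ in range(4):
        hold(.02);fs.append(observe()["ft_force"])
    f=np.mean(fs,0);t=np.radians(th);n=-np.sin(t)*U+np.cos(t)*V;r=np.cos(t)*U+np.sin(t)*V
    return f[:2]@n,f[:2]@r,f[2]
def fine(ths,z,lim,off=14,feed=.02):
    for th in ths:
        p,r=fp(th,off,z);hit=move_l(p,feed,r,max_force=lim)
        a=ftan(th);print(round(th,1),hit,np.round(a,1),wc(observe()["eef_pos"]))
        if hit or a[0]>lim:return th
E
python3 - <<'E'
from h import *
stroke(78,46,75,mf=8)
print(fine(np.arange(43,4,-3.),75,8));st()
E
```

```text
78 False [-7.9 26.3] f [-0.4  0.6 -0.1] 38.58
62 False [-1.2 27.8] f [-0.4 -0.9 -0.5] 39.02
46 False [ 6.5 27. ] f [-1.2  0.4 -0.2] 39.45
43.0 False [ 0.8  0.4 -0.2] [ 7.9 26.7]
40.0 False [ 1.3  0.1 -0.2] [ 9.3 26.2]
37.0 False [ 0.9  0.9 -0.4] [10.8 25.6]
34.0 False [ 0.9  0.6 -0.6] [12.1 25. ]
31.0 False [ 0.5  0.7 -0.5] [13.3 24.4]
28.0 False [ 1.4  0.2 -0.8] [14.6 23.6]
25.0 False [ 1.3  0.2 -0.1] [15.8 22.8]
22.0 False [ 1.5  0.4 -0.6] [17. 22.]
19.0 False [1.6 0.9 0.3] [18.2 21. ]
16.0 False [ 1.3  1.2 -0. ] [19.2 20.1]
13.0 False [ 1.6  1.3 -0.2] [20.2 19. ]
10.0 False [ 1.1  1.1 -0.7] [21.2 18. ]
7.0 False [ 1.6  1.4 -0.3] [22.1 16.8]
None
t 43.57 tcp [0.47   0.0892 0.075 ] f [ 1.   2.1 -0.8] op -0.0004
```

```bash
python3 - <<'E'
from h import *
print(fine(np.arange(5,-22,-2.5),75,7));st();snap("side","s9");snap("scene","c9")
a=np.load("s9.npz")["im"][160:270,170:300];cv2.imwrite("pics/s9c.png",cv2.resize(a,(700,600),interpolation=cv2.INTER_CUBIC)[:,:,::-1])
E
```

```text
5.0 False [ 2.1  1.  -0.5] [22.7 16.1]
2.5 False [2.4 1.2 0. ] [23.4 15. ]
0.0 False [ 2.   1.4 -0.6] [24.1 14. ]
-2.5 False [ 1.7  2.1 -0.4] [24.7 12.9]
-5.0 False [ 2.6  1.9 -0.1] [25.2 11.9]
-7.5 False [ 5.6  1.5 -0.5] [25.7 11.5]
-10.0 False [ 8.9  0.6 -0.3] [26.2 11. ]
-10.0
t 45.78 tcp [0.4745 0.0837 0.0751] f [1.6 8.8 1.1] op -0.0
```

View pics/s9c.png

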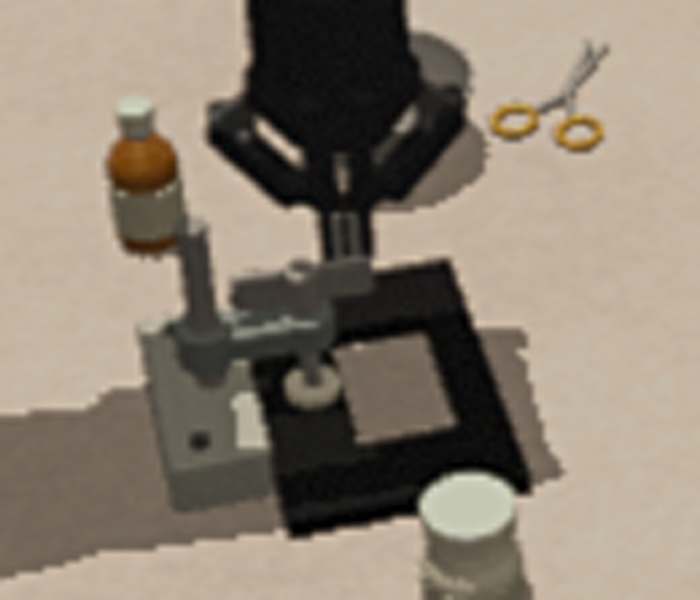

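The tangential force climbed from about 2 N to 9 N while the finger stalled. In the side crop the pad (312,385) lies on the plate and the wings lie along the arm. I back off and measure the wing angle.

```bash
python3 - <<'E'
from h import *
p,r=fp(5,20,75);move_l(p,.06,r);up();movep([0.45,0.06,0.30],D(0));hold(.1);st();snap("wrist","w10")
im=np.load("w10.npz")["im"][50:300,150:420];cv2.imwrite("pics/w10c.png",cv2.resize(im,(648,600),interpolation=cv2.INTER_CUBIC)[:,:,::-1])
E
python3 - <<'E'
from meas import *
from h import wc
P,C=pts("w10.npz")
c=np.array((P[:,:2]-np.array([.4492,.0708]))*1000);t=np.radians(4.2)
x=c@[np.cos(t),np.sin(t)];y=c@[-np.sin(t),np.cos(t)]
m=(P[:,2]>.083)&(P[:,2]<.1)&(np.hypot(x,y)<37)
rr=np.hypot(x,y)
print(m.sum(),np.percentile(P[m,2],[10,50,90]))
for s in(1,-1):
    k=m&(rr>14)&(s*x>0);print(s,k.sum(),np.degrees(np.arctan2(s*y[k].mean(),s*x[k].mean())),x[k].min(),x[k].max(),y[k].min(),y[k].max())
print(rect(P[m])[0]); h=np.c_[x[m],y[m]][rr[m]<8].mean(0);print("hub",h)
(r,b),Q=platefit("w10.npz");print("plate",r,wc(np.array(r[0])/1000));print([wc(q/1000) for q in b])
E
```

```text
t 48.16 tcp [0.4496 0.0601 0.2989] f [ 0.1 -0.3  0. ] op 0.0
514 [0.08612458 0.08758543 0.08918076]
1 103 -2.3645912612439615 13.853309335518313 34.17334254455767 -3.89203405786612 2.0821006653736496
-1 126 -2.1270052065466123 -34.89859507573417 -14.183902174813745 -2.1581583861951774 4.0647748239923525
((448.75604248046875, 70.78663635253906), (16.517391204833984, 68.91051483154297), 89.85664367675781)
hub [-0.08285739 -0.0063709 ]
plate ((480.218994140625, 65.26632690429688), (119.21671295166016, 164.7059783935547), 3.8309953212738037) [30.5 -7.8]
[array([-28.5,  74.9]), array([-29.6, -89.8]), array([ 89.6, -90.5]), array([90.7, 74.2])]
```

View pics/w10c.png

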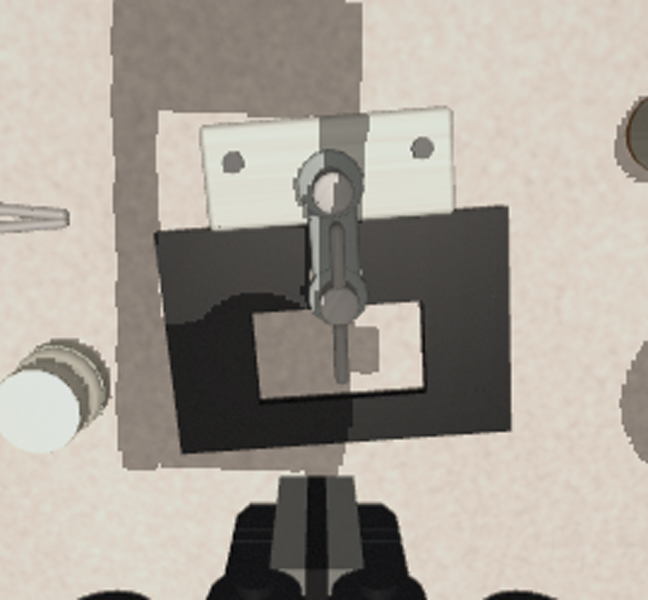

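The wings lie at -2.2° in the clamp's frame, so the joint is 12.6 rad, its hard stop. The plate is still against the fence and the bystanders look unmoved. The arm is clear, so I hand in.

```bash
python3 -c "
from h import *
job_done();st()"
```

```text
the job is handed in; nothing more can be done
the job is handed in; nothing more can be done
```

The job is done and handed in at about 48 s: the plate is flush against the fence and the wing screw is down to its stop.

- **Plate:** I pushed the smaller black plate by its far edge with the two open fingertips, square to the clamp. It stopped firmly twice at the same place. The last picture puts its centre at clamp x of about 30 mm, with under half a degree of skew.
- **Screw:** I turned the screw with the shut fingertips in three half-turn strokes, using about 1 to 2 N, then a fine last stroke. The push rose to about 9 N as the finger stalled, so I backed off. The wings then lay at -2.2° in the clamp's frame, which is about 12.6 rad, the hard stop.

**Checks that disagreed:**
- The wing height in the first pictures was ambiguous between two half-turns. The 3 mm drop per half-turn and the force rise at the expected angle settled it.
- The last plate fit read short along its y (165 mm instead of 180 mm) because the colour filter missed part of the lit side. I judged flushness from the near-edge and centre x values instead.
- I checked the bystanders by eye only, and not all were in the last picture. The ones that showed looked unmoved.

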